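Press the proud sample tubes home and log the rack

ROBOT

A 6-joint arm with a two-finger parallel gripper is mounted at the origin on the work surface. World frame = base frame: x ahead of the robot, y to its left, z up, the work surface at z = 0. Lengths are in m, angles in rad, forces in N, time in s.
With the tool pointing down it reaches from about 0.2 to 0.875 m from the base axis. Payload 3.4 kg.
Tool frame: the origin (TCP) lies between the finger pads; the fingertips stand 25 mm ahead of it and the grasp point (between the pads) lies 6 mm ahead of it (r.nose_length is the z of the fingertips in the tool frame, in m); z points along the fingers, x is the direction in which the jaws open and shut, and the axes are right-handed (so a half turn about z gives the same grasp; the last joint's range is limited). The gripper opens to 94 mm and grips with 3 to 60 N. Pads are 16 mm wide; open, the fingers measure 119 mm over their backs; the gripper's body (75 mm by 177 mm) begins 78 mm behind the grasp point.
Start: joints at [1.163, 0.276, 1.505, -0, 1.361, -0.121], TCP at [0.163, 0.552, 0.191] pointing down, gripper open.
Joint ranges: [-2.89, 2.89], [-0.75, 2.08], [0.22, 2.7], [-1.18, 4.32], [0.11, 2.71], [-2.7, 2.7]. Speed limits (rad/s): [2.57, 2.57, 3.14, 3.14, 3.14, 3.14].

INTERFACE

Orientations are given as a unit quaternion [w, x, y, z].
In Python, from plant import r, gripper_to, inverse_kinematics, vision, models, telemetry gives the robot as it stands. Calls block until the motion is done:
- r.move_to(position, orientation): joint-space move of the TCP to a pose.
- r.move_l(position, rot=None, vel=0.15, guard=None): straight line of the TCP; rot=None keeps the orientation; vel is the mean speed in m/s. With guard (N) it stops when the force on the tool has changed by that much, and returns True; else False.
- r.movej(angles): joint-space move.
- gripper_to(opening, f_grip=None): finger opening in m; f_grip is the grip in N (None keeps the last); returns when the fingers have stopped.
- r.hold(seconds).
- inverse_kinematics(position, orientation): joint angles nearest the present ones, or None.
- vision.snapshot(name): name is "scene" or "top"; returns the picture (420x560x3 uint8, red, green, blue); there is no depth.
- vision.get_calibration(name): a dict with "fx", "fy", "cx", "cy" (pixels), "position" and "orientation" of the camera in the world. Camera axes: x right, y down, z forward; pixel columns grow to the right and rows downward; lengths in m; the calibration is good to about 2 mm. A picture is of the moment at which its call begins. get_calibration takes no time and is no camera call.
A pose or a line that the arm cannot do raises r.PlanningError and nothing moves.
- r.sign_off(): hands the job in, once; it reports no verdict.
Trained networks look in the newest picture that a camera, given by its name, has taken for a name from the list of things; names that differ only in an ending like _2 or _b are one class to them, and where a whole thing is asked for, a point or a joint stands for the part that bears it (a point fixed in the world has none). Each returns a list of dicts, best first, with "score" (0 to 1); they miss things now and then, are a little off and sometimes report something else, mostly with a low value. They report only what shows in the picture. A call takes as long as a camera call. They do not tell look-alikes from the thing itself.
- models.boxes_of(thing, camera): "at" ([x, y, z] in m, in world coordinates, good to about 4 mm: the middle of the surface that is visible of it).
- models.regions_of(thing, camera): "pixels" (420x560 bool, what is visible of it).
- models.mark_of(thing, camera): "at" ([x, y, z] in m, in world coordinates, good to about 4 mm: a listed point, or the origin of a listed thing).
Readings, each from a call of its own:
- telemetry.current_t(): time.
- telemetry.current_joints(): joint angles.
- telemetry.current_dq(): joint speeds.
- telemetry.current_joint_efforts(): joint torques, N m.
- telemetry.current_ee_pos(): TCP position.
- telemetry.current_tool_rot(): TCP orientation.
- telemetry.current_wrist_force(): force on the tool from outside, world axes, zero at the start.
- telemetry.current_torque(): the same for the moment, N m.
- telemetry.current_opening(): finger opening in m.
Only numpy, scipy, OpenCV 4.12 (cv2) and the standard library are available. Lean on these libraries where they do the work, as an engineer would, in place of code of your own. Each camera call takes 0.05 s, during which the arm holds its last target.

TASK

Three capped tubes stand proud in the blue rack and would foul the sampler: with the closed fingertips press each gently straight down until its cap sits on the rack, first the wide round cap, then the square cap, then the narrow round one, and after that press the key on the white logger box fully down. Nothing is to be picked up or pulled out; leave the uncapped tube and everything else on the bench as it is.

Things in the scene. Friction and masses are not known exactly. Their poses are not given: they have to be found in the camera images.
- rack: Blue tube rack fixed to the table, 124 x 262 mm, deck 70 mm high, 2 rows of 4 holes, 60 mm between rows, 62 mm along a row. Origin: centre of its underside; x across the rows (away from the robot), y along them. Also in it: one empty hole and three tubes with narrow orange caps (20 mm) already home, tops 86 mm high. The four listed tubes change places among four holes.
- wide_tube (a joint): The tube with the widest cap: orange, a flat round disc, 40 mm across, 12 mm high. Slides straight down against about 2.5 N of friction, stays where left, stops firmly when the cap meets the deck. The cap's top is soft (3 N/mm, gives up to 4 mm, springs back): 6 to 10 N is plenty, over 25 N too rough. Value = m pressed in: -0.003 to 0.002 at the start, 0.014 fully home, negative if pulled up.
- wide_tube_top (a point): Centre of the top face of the wide round cap, about 96 mm above the table at the start and 82 mm when home.
- square_tube (a joint): The tube with the square orange cap, 26 x 26 mm, 14 mm high. Slides straight down against about 2.5 N of friction, stays where left, stops firmly when the cap meets the deck. The cap's top is soft (3 N/mm, gives up to 4 mm, springs back): 6 to 10 N is plenty, over 25 N too rough. Value = m pressed in: -0.003 to 0.002 at the start, 0.014 fully home, negative if pulled up.
- square_tube_top (a point): Centre of the top face of the square cap, about 98 mm above the table at the start and 84 mm when home.
- narrow_tube (a joint): The narrow-capped tube that stands proud: a round orange cap 20 mm across, 18 mm high. Slides straight down against about 2.5 N of friction, stays where left, stops firmly when the cap meets the deck. The cap's top is soft (3 N/mm, gives up to 4 mm, springs back): 6 to 10 N is plenty, over 25 N too rough. Value = m pressed in: -0.003 to 0.002 at the start, 0.014 fully home, negative if pulled up.
- narrow_tube_top (a point): Centre of the top face of the narrow round cap, about 102 mm above the table at the start and 88 mm when home.
- open_tube (a joint): The clear tube without a cap, 17 mm across, which stands 22 mm above the deck. It slides as easily as the others but must be left as it is: value 0 at the start, positive if pressed in.
- open_tube_top (a point): Centre of the open tube's rim, 92 mm above the table.
- logger: White logger box fixed to the table, 120 x 90 x 45 mm high, to the left of the rack, with a dark blank display on its far half and one key on its near half. Origin: centre of its underside; x axis points from key to display, z up.
- key (a joint): The logger's only key, a grey square 30 x 30 mm that slides straight down against about 2 N of friction, stays down and stops firmly. Its top is soft (3 N/mm, gives up to 4 mm, springs back): 5 to 10 N is plenty, over 25 N too rough. Value = m pressed: 0 at the start, 0.007 fully down.
- key_top (a point): Centre of the key's top face, 54 mm above the table at the start and 47 mm when down (the box top is at 45 mm); 28 mm from the box's centre towards its -x side.
- jar: Loose screw-top jar, 48 mm across, 65 mm high, standing between rack and logger. Origin: centre of its underside.
- bottle: Loose amber bottle, 60 mm across, 150 mm high, behind the work. Origin: centre of its underside.
- beaker: Loose glass beaker, 68 mm across the rim, 80 mm high, behind the logger. Origin: centre of its underside.
- marker: Loose black marker pen, 14 x 120 x 12 mm, lying in front of the rack. Origin: centre of its underside; length along its y axis.
- tip_box: Loose grey box with a clear cover, 85 x 120 x 67 mm high, behind the rack. Origin: centre of its underside.
- spatula: Loose spatula, 170 mm long, lying to the right of the rack. Length along its x axis.
Things that resemble listed ones, but are neither listed nor needed, are in the scene too. What is shaped like the logger but purple is not meant.

How it is judged:
On the way, in this order (a step that is already met when the one before it is completed fails the run):
1. the wide round cap is pressed home (value of joint wide_tube above 0.011 m), for 0.1 s.
2. then the square cap is pressed home (value of joint square_tube above 0.011 m), for 0.1 s.
3. then the narrow round cap is pressed home (value of joint narrow_tube above 0.011 m), for 0.1 s.
4. then the logger's key is pressed down (value of joint key above 0.005 m), for 0.1 s.
At the end, for the whole second after the job is handed in: The three capped tubes are home (pressed in by more than 11 of 14 mm), the logger's key is down (more than 5 of 7 mm), the uncapped tube is within 4 mm of its starting height and the loose things are within 20 mm of where they stood (value of joint each of wide_tube, square_tube, narrow_tube above 0.011 m and value of joint key above 0.005 m and value of joint open_tube between -0.004 and 0.004 m and distance of each of jar, bottle, beaker, marker, tip_box, spatula from where it was at the start of the episode below 0.02 m); the robot touches nothing.
It fails at once if a tube is lifted (pulled up by more than 5 mm beyond its highest start) (value of joint any of wide_tube, square_tube, narrow_tube below -0.008 m).
It fails at once if the uncapped tube is pressed in or lifted by more than 4 mm (not (value of joint open_tube between -0.004 and 0.004 m)).
It fails at once if a cap or the key is pressed roughly (more than 25 N) (contact force between the fingers and wide_tube above 25 N or contact force between the fingers and square_tube above 25 N or contact force between the fingers and narrow_tube above 25 N or contact force between the fingers and key above 25 N).
It fails at once if a loose thing on the bench is shifted by more than 20 mm (not (distance of each of jar, bottle, beaker, marker, tip_box, spatula from where it was at the start of the episode below 0.02 m)).
It also fails if it takes over 58 s, if anything falls off the work surface, if the arm or the gripper's body presses on something with over 40 N, if the wrist force passes 120 N, or if a joint passes its speed limit or range.

## Working session

There is one attempt and no reset: what is moved stays moved. The work goes in short steps, each a Python script; the robot and the scene stay as the last script left them, time stands still between calls to the robot, and variables do not carry over. Pictures are saved under pics/ and viewed, and the job is handed in when it is done.

```bash
ls; mkdir -p pics; python3 - <<'E'
from plant import r, vision, models, telemetry
import cv2, numpy as np
for c in ["scene","top"]:
    im=vision.snapshot(c); cv2.imwrite(f"pics/a_{c}.png",cv2.resize(im[:,:,::-1],(784,588),interpolation=cv2.INTER_CUBIC))
    k=vision.get_calibration(c); print(c,{a:np.round(b,4).tolist() for a,b in k.items()})
    for t in ["wide_tube_top","square_tube_top","narrow_tube_top","open_tube_top","key_top","rack","logger"]:
        print(t,[(round(d["score"],2),np.round(d["at"],4).tolist()) for d in models.mark_of(t,c)])
print(telemetry.current_t(),telemetry.current_tool_rot(),r.nose_length)
E
```

```text
pics
scene {'fx': 440.7356, 'fy': 440.7356, 'cx': 277.2305, 'cy': 211.34, 'position': [1.2993, 0.6445, 0.9624], 'orientation': [-0.1758, 0.3767, 0.8327, -0.3657]}
wide_tube_top [(0.43, [0.6054, -0.0861, 0.0941])]
square_tube_top [(0.62, [0.5388, -0.1369, 0.0995]), (0.21, [0.7345, 0.2751, -0.0]), (0.2, [0.5275, 0.3045, 0.0585])]
narrow_tube_top [(0.44, [0.5619, -0.0147, 0.1022])]
open_tube_top [(0.48, [0.6274, 0.0366, 0.0906])]
key_top [(0.67, [0.5294, 0.3008, 0.0575]), (0.57, [0.3449, 0.2406, 0.0552]), (0.4, [0.4069, 0.4541, 0.0561])]
rack [(0.92, [0.5847, -0.0469, 0.0013])]
logger [(0.96, [0.373, 0.244, 0.0042]), (0.87, [0.4371, 0.4473, 0.0036]), (0.57, [0.5557, 0.2927, 0.0013]), (0.44, [0.5735, -0.4061, -0.0028])]
top {'fx': 521.1062, 'fy': 521.1062, 'cx': 280.8616, 'cy': 210.092, 'position': [0.3201, 0.0029, 1.3358], 'orientation': [-0.0787, 0.7059, -0.7013, 0.0605]}
wide_tube_top [(0.62, [0.6071, -0.0771, 0.0928])]
square_tube_top [(0.53, [0.5441, -0.1372, 0.0988])]
narrow_tube_top [(0.45, [0.3835, -0.0843, -0.0047]), (0.41, [0.5546, -0.0169, 0.1023])]
open_tube_top [(0.51, [0.6264, 0.0412, 0.0926])]
key_top [(0.73, [0.3475, 0.2456, 0.0521]), (0.45, [0.4054, 0.4572, 0.0514]), (0.42, [0.5274, 0.2994, 0.051])]
rack [(0.83, [0.5814, -0.0508, 0.0006])]
logger [(0.94, [0.4318, 0.4477, 0.0023]), (0.58, [0.5602, 0.2973, 0.0033]), (0.55, [0.3716, 0.2485, 0.0001]), (0.49, [0.5272, 0.2988, 0.0528])]
0.8 [-1.27468301e-05  8.00893113e-01  5.98807329e-01  6.39940541e-05] 0.025
```

View pics/a_scene.png

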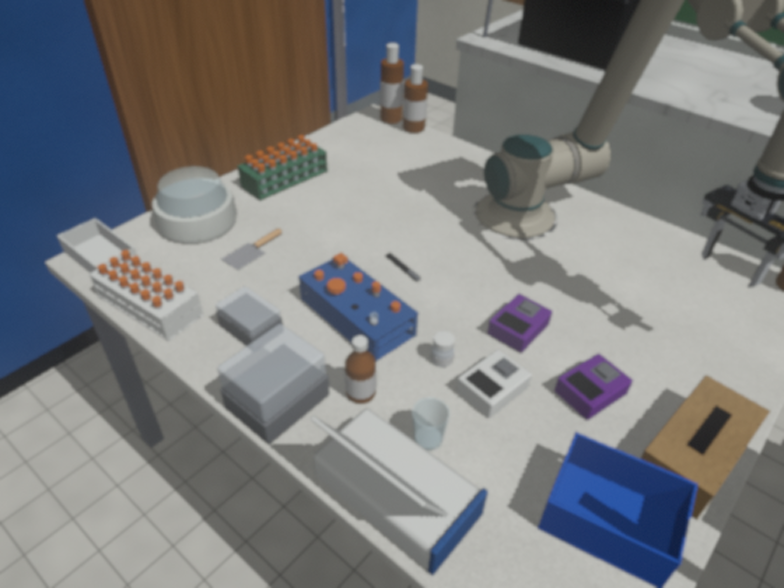

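View pics/a_top.png

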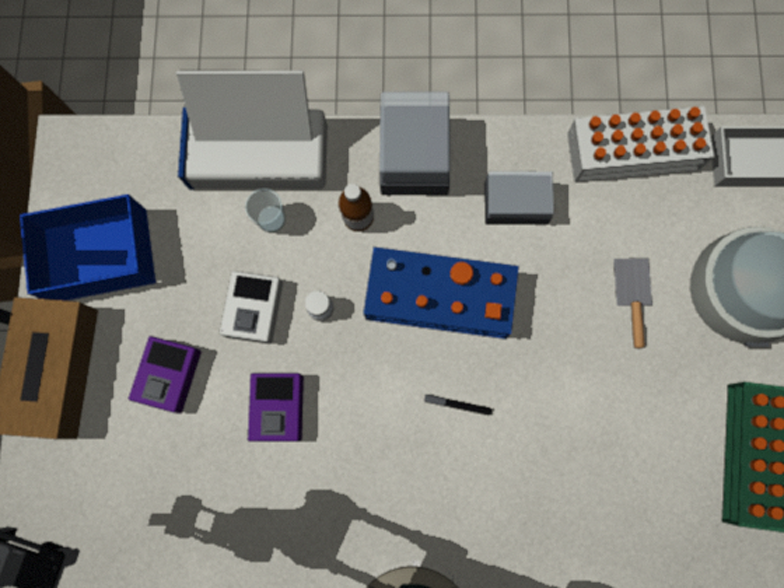

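The white logger (top view at about (250,305)) is the target; the two purple boxes are not. The rack shows the wide cap at (461,272) and the square cap at (494,311). The open tube is at (391,264). I still need to find which narrow cap stands proud, so I'll triangulate all the caps from both views.

```bash
cat > h.py <<'E'
from plant import r, gripper_to, inverse_kinematics, vision, models, telemetry
import cv2, numpy as np
from scipy.spatial.transform import Rotation as R
def P(c):
    k=vision.get_calibration(c); q=np.array(k["orientation"]); M=R.from_quat(q[[1,2,3,0]]).as_matrix()
    K=np.array([[k["fx"],0,k["cx"]],[0,k["fy"],k["cy"]],[0,0,1]])
    return K@np.c_[M.T,-M.T@np.array(k["position"])]
def proj(c,X):
    p=P(c)@np.r_[X,1]; return p[:2]/p[2]
def onz(c,uv,z):
    p=P(c); A=np.c_[p[:,0],p[:,1],-np.r_[uv,1]]; return np.linalg.solve(A,-(p[:,2]*z+p[:,3]))[:2]
E
python3 - <<'E'
from h import *
B={}
for c in ["scene","top"]:
    im=vision.snapshot(c); h=cv2.cvtColor(im,cv2.COLOR_RGB2HSV)
    cor=np.array([proj(c,[x,y,.085]) for x,y in [(.49,-.2),(.69,-.2),(.69,.1),(.49,.1)]],int)
    m=np.zeros(im.shape[:2],np.uint8); cv2.fillConvexPoly(m,cor,1)
    o=((h[...,0]<14)&(h[...,1]>150)&(h[...,2]>90)&(m>0)).astype(np.uint8)
    n,l,s,ce=cv2.connectedComponentsWithStats(o)
    B[c]=[(ce[i],s[i,4]) for i in range(1,n) if s[i,4]>8]
    print(c,[(np.round(a,1).tolist(),int(b)) for a,b in B[c]])
    x0,y0=cor.min(0);x1,y1=cor.max(0)
    cr=im[y0:y1,x0:x1,::-1]; f=min(780/cr.shape[1],580/cr.shape[0]); cv2.imwrite(f"pics/b_{c}.png",cv2.resize(cr,None,fx=f,fy=f,interpolation=cv2.INTER_CUBIC)); print(x0,y0,f)
Ps,Pt=P("scene"),P("top")
for a,na in B["top"]:
    best=[]
    for b,nb in B["scene"]:
        X=cv2.triangulatePoints(Pt,Ps,a,b); X=(X[:3]/X[3]).ravel()
        e=np.linalg.norm(proj("top",X)-a)+np.linalg.norm(proj("scene",X)-b)
        if .06<X[2]<.12: best.append((round(float(e),2),np.round(X,4).tolist()))
    print(na,sorted(best)[:2])
E
```

```text
scene [([239.9, 203.3], 36)]
193 171 6.610169491525424
top [([329.4, 194.6], 189), ([354.3, 198.7], 51), ([275.9, 212.3], 45), ([300.9, 214.7], 45), ([326.2, 219.0], 47), ([352.0, 221.6], 112)]
254 162 6.290322580645161
189 [(0.09, [0.608, -0.0822, 0.0904])]
51 [(15.07, [0.594, -0.1318, 0.0603])]
45 []
45 [(31.29, [0.5823, -0.0395, 0.0906])]
47 []
112 []
```

View pics/b_scene.png

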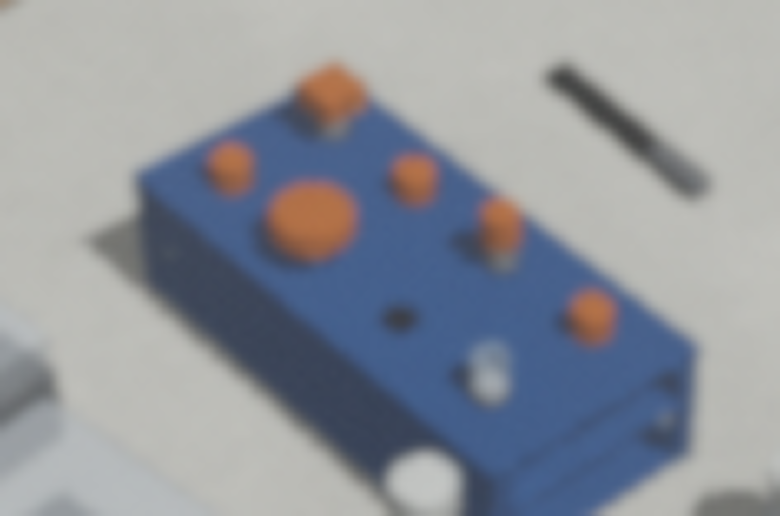

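View pics/b_top.png

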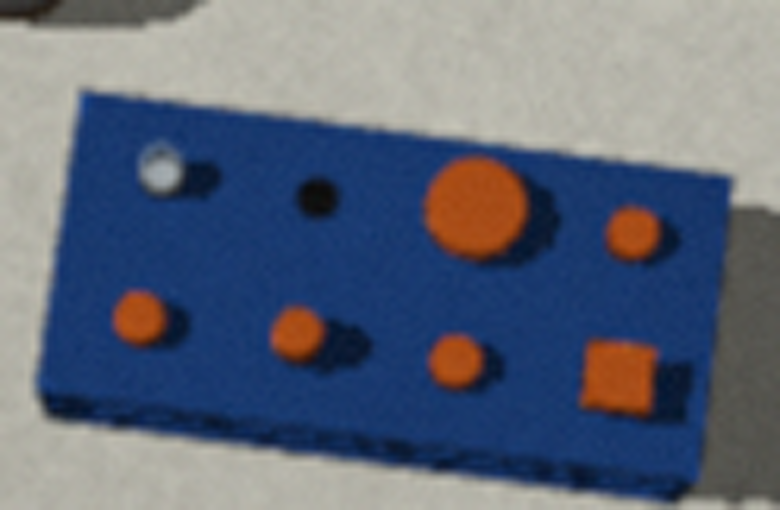

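Both crops agree: the proud narrow cap is the second from the left in the near row (top crop (298,333), with a long shadow and visible glass in the scene crop at (500,230)). Next I'll compute positions at the known heights and check them against the rack grid.

```bash
python3 - <<'E'
from h import *
px={"wide":([329.4,194.6],.093),"n_home1":([354.3,198.7],.082),"n_home2":([275.9,212.3],.082),"narrow":([300.9,214.7],.099),"n_home3":([326.2,219.0],.082),"square":([352,221.6],.095)}
g={"wide":(1,-1),"n_home1":(1,-3),"n_home2":(-1,3),"narrow":(-1,1),"n_home3":(-1,-1),"square":(-1,-3)}
W=np.array([onz("top",np.array(u),z) for u,z in px.values()]); G=np.array([(a*.030,b*.031) for a,b in (g[k] for k in px)])
Gm,Wm=G.mean(0),W.mean(0); U,S,V=np.linalg.svd((G-Gm).T@(W-Wm)); A=V.T@U.T
F=(G-Gm)@A.T+Wm
for k,w,f in zip(px,W,F): print(k,w.round(4),f.round(4))
print("rack",(Wm-A@Gm).round(4),np.degrees(np.arctan2(A[1,0],A[0,0])))
print("key(top px)",onz("top",np.array([246,320.5])*560/784,.054))
for t in ["bottle","beaker","jar"]: 
  for c in ["scene","top"]: print(t,c,[(round(d["score"],2),np.round(d["at"],3).tolist()) for d in models.mark_of(t,c)][:2])
E
```

```text
wide [ 0.6074 -0.0821] [ 0.6079 -0.0821]
n_home1 [ 0.5999 -0.1438] [ 0.5998 -0.1436]
n_home2 [0.565  0.0486] [0.5647 0.0487]
narrow [ 0.556  -0.0125] [ 0.5566 -0.0128]
n_home3 [ 0.5489 -0.0745] [ 0.5484 -0.0743]
square [ 0.5404 -0.1357] [ 0.5403 -0.1357]
rack [ 0.5822 -0.0475] -7.543922241704945
key(top px) [0.52702952 0.30012453]
bottle scene [(0.72, [0.734, 0.106, -0.006])]
bottle top [(0.96, [0.738, 0.105, 0.003])]
beaker scene [(0.87, [0.735, 0.276, 0.001]), (0.54, [0.585, -0.047, 0.002])]
beaker top [(0.96, [0.732, 0.273, -0.002])]
jar scene [(0.61, [0.558, 0.172, -0.003]), (0.59, [0.734, 0.274, 0.004])]
jar top [(0.54, [0.559, 0.168, 0.001])]
```

The grid fit residual is under 1 mm. I'll close the gripper, move above the wide cap and press it.

```bash
cat >> h.py <<'E'
Q=[0,1,0,0]
def f(): return np.round(telemetry.current_wrist_force(),2).tolist()
def press(xy,ztop,zhome,vel=0.02,guard=8):
    n=r.nose_length
    r.move_l([*xy,ztop+n+.02],vel=.12); r.hold(.2)
    print("t",round(telemetry.current_t(),2),"free",f(),"ee",telemetry.current_ee_pos().round(4) if hasattr(telemetry.current_ee_pos(),'round') else telemetry.current_ee_pos())
    g=r.move_l([*xy,zhome+n-.0035],vel=vel,guard=guard)
    print("hit",g,f(),"tip z",round(telemetry.current_ee_pos()[2]-n,4)); r.hold(.25)
    print("held",f(),"tip z",round(telemetry.current_ee_pos()[2]-n,4),"home",zhome)
def up(z=.15): 
    p=telemetry.current_ee_pos(); r.move_l([p[0],p[1],z],vel=.12)
    print("t",round(telemetry.current_t(),2))
E
python3 - <<'E'
from h import *
p=telemetry.current_ee_pos()
gripper_to(0.0,20); print("open",telemetry.current_opening())
r.move_l([p[0],p[1],.25],vel=.2)
r.move_to([.6077,-.0821,.16],Q)
press([.6077,-.0821],.099,.082)
E
```

```text
open 0.0005228213381636841
t 6.29 free [-1.06, -0.06, -0.12] ee [ 0.6081 -0.082   0.1446]
hit False [-0.49, 0.17, -0.24] tip z 0.0786
held [-0.07, 1.01, -0.74] tip z 0.0785 home 0.082
```

No force registered even though the tip is below the home height. I need to look before moving again.

```bash
python3 - <<'E'
from h import *
print(f(),telemetry.current_torque(),telemetry.current_ee_pos(),telemetry.current_tool_rot())
for c,(x0,y0,x1,y1) in {"scene":(190,150,330,260),"top":(240,150,400,270)}.items():
    im=vision.snapshot(c); print(proj(c,[.6077,-.0821,.082]))
    cv2.imwrite(f"pics/c_{c}.png",cv2.resize(im[y0:y1,x0:x1,::-1],None,fx=5,fy=4.9,interpolation=cv2.INTER_CUBIC))
E
```

```text
[-0.07, 1.01, -0.74] [-0.06783013  0.04741345  0.01891797] [ 0.60771451 -0.08211187  0.10353972] [ 9.72077683e-07  9.99999999e-01 -1.78910249e-05  3.52202146e-05]
[240.12290979 205.35805641]
[329.11791021 195.50438255]
```

View pics/c_scene.png

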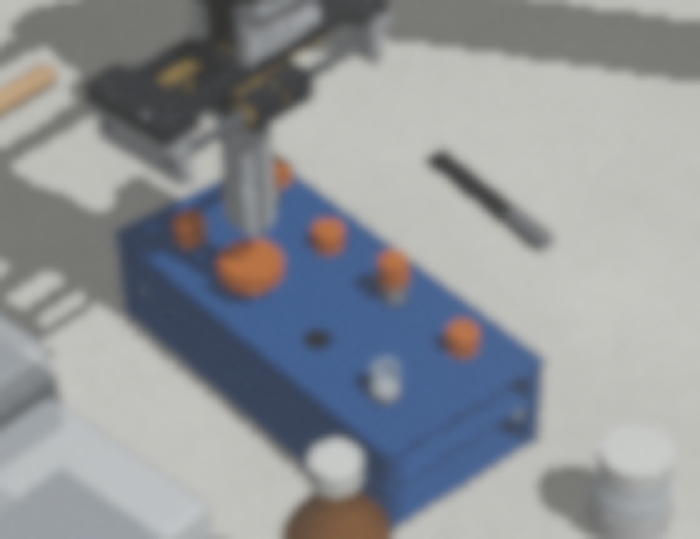

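View pics/c_top.png

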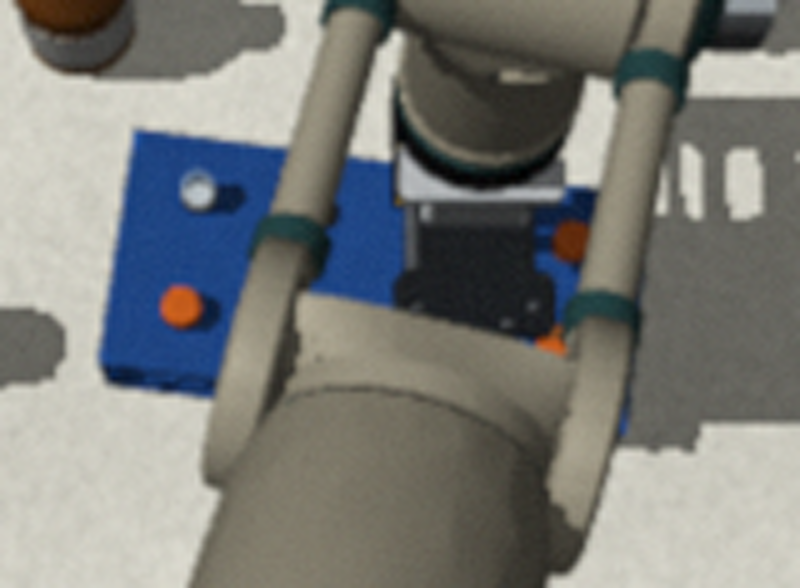

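```bash
python3 - <<'E'
from h import *
print(r.nose_length, telemetry.current_opening(), telemetry.current_t())
for z in (.07,.078,.082,.096,.1,.11,.12,.14,.16): print(z,proj("scene",[.6077,-.0821,z]).round(1), [proj("scene",[.6077+dx,-.0821,z]).round(1).tolist() for dx in (-.0125,.0125,.02)])
im=vision.snapshot("scene")[178:222,215:265,::-1]
cv2.imwrite("pics/d.png",cv2.resize(im,None,fx=13,fy=13,interpolation=cv2.INTER_CUBIC))
E
```

```text
0.025 0.00011492855198438597 8.8167
0.07 [240.3 208.3] [[243.2, 206.3], [237.4, 210.4], [235.6, 211.6]]
0.078 [240.2 206.4] [[243.1, 204.3], [237.3, 208.4], [235.5, 209.6]]
0.082 [240.1 205.4] [[243.0, 203.3], [237.2, 207.4], [235.4, 208.6]]
0.096 [239.9 201.9] [[242.9, 199.8], [237.0, 203.9], [235.2, 205.1]]
0.1 [239.9 200.8] [[242.8, 198.8], [236.9, 202.9], [235.1, 204.1]]
0.11 [239.8 198.3] [[242.7, 196.3], [236.8, 200.3], [235.0, 201.6]]
0.12 [239.6 195.7] [[242.6, 193.7], [236.6, 197.8], [234.8, 199.0]]
0.14 [239.3 190.5] [[242.3, 188.5], [236.3, 192.5], [234.5, 193.7]]
0.16 [239.1 185.2] [[242.1, 183.2], [236.0, 187.2], [234.2, 188.4]]
```

View pics/d.png

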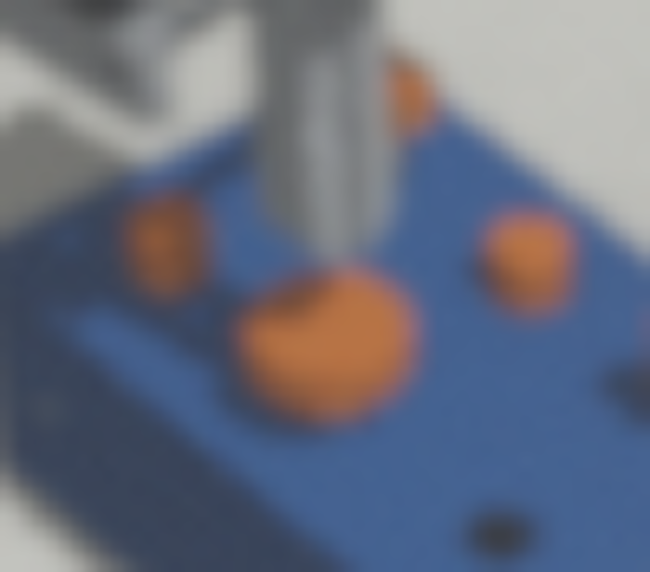

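The image puts the lowest finger corner at about px (241,198). If the tip really were at z=0.0785 it should be near row 209, so the tool looks higher than reported, or offset. I'll retreat and check the fingertip position with a tilted pose that both cameras can see.

```bash
python3 - <<'E'
from h import *
up(.2)
q=(R.from_euler('y',-50,degrees=True)*R.from_quat([1,0,0,0])).as_quat()[[3,0,1,2]]
r.move_to([.6,.0,.3],q.tolist())
r.hold(.3)
p=telemetry.current_ee_pos(); qq=telemetry.current_tool_rot(); M=R.from_quat(np.array(qq)[[1,2,3,0]]).as_matrix()
tip=p+M[:,2]*.025; print(p,tip,telemetry.current_t(),f())
for c in ["scene","top"]:
    im=vision.snapshot(c).copy(); u=proj(c,tip); print(c,u)
    x0,y0=(u-[50,40]).astype(int); x0=max(x0,0);y0=max(y0,0)
    cr=cv2.resize(im[y0:y0+80,x0:x0+100,::-1],None,fx=7,fy=7,interpolation=cv2.INTER_CUBIC)
    cv2.drawMarker(cr,tuple(int(v) for v in (u-[x0,y0]+.5)*7),(0,255,0),0,20,1); print(x0,y0)
    cv2.imwrite(f"pics/e_{c}.png",cr)
E
```

```text
t 9.82
[ 6.00938465e-01 -2.93067140e-04  2.99642600e-01] [ 6.20073685e-01 -2.89943666e-04  2.83553991e-01] 11.0667 [-0.4, -0.4, -0.35]
scene [256.23224867 163.51670391]
206 123
top [296.22038606 168.08664531]
246 128
```

View pics/e_scene.png

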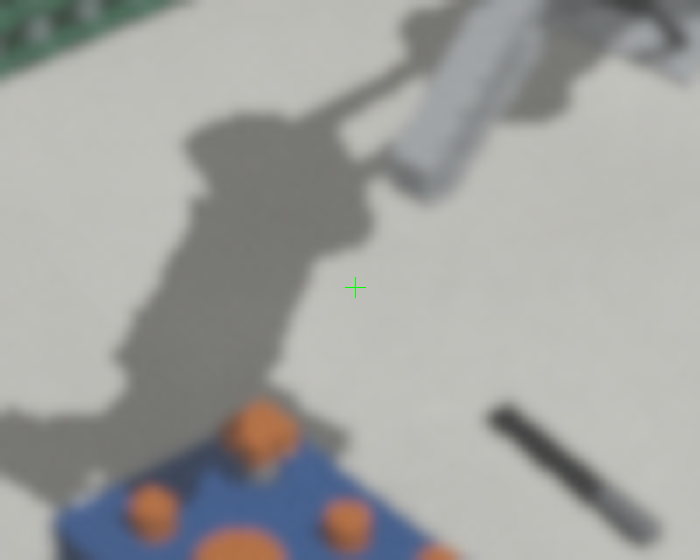

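View pics/e_top.png

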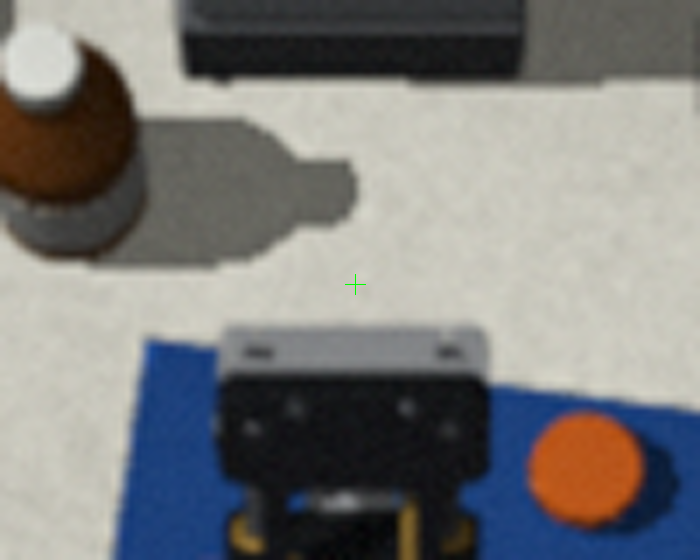

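```bash
python3 - <<'E'
from h import *
q=(R.from_euler('y',-50,degrees=True)*R.from_euler('z',90,degrees=True)*R.from_quat([1,0,0,0])).as_quat()[[3,0,1,2]]
r.move_to([.6,.0,.3],q.tolist())
r.hold(.3)
p=telemetry.current_ee_pos(); qq=telemetry.current_tool_rot(); M=R.from_quat(np.array(qq)[[1,2,3,0]]).as_matrix()
tip=p+M[:,2]*.025; print(p,tip,telemetry.current_t(),M.round(3))
for c in ["scene","top"]:
    im=vision.snapshot(c).copy(); u=proj(c,tip); print(c,u)
    x0,y0=(u-[50,35]).astype(int); x0=max(x0,0);y0=max(y0,0)
    cr=cv2.resize(im[y0:y0+80,x0:x0+100,::-1],None,fx=7,fy=7,interpolation=cv2.INTER_CUBIC)
    for d in range(0,121,20):
        v=proj(c,tip-M[:,2]*d/1000)
        cv2.drawMarker(cr,tuple(int(a) for a in (v-[x0,y0]+.5)*7),(0,255,0) if d else (0,0,255),0,14,1)
    print(x0,y0)
    cv2.imwrite(f"pics/f_{c}.png",cr)
E
```

```text
[6.00015447e-01 7.08288822e-07 3.00009487e-01] [6.19166684e-01 8.33635890e-07 2.83939947e-01] 12.8667 [[ 0.     0.643  0.766]
 [ 1.    -0.     0.   ]
 [ 0.     0.766 -0.643]]
scene [256.54900683 163.28833595]
206 128
top [296.08059489 168.45413958]
246 133
```

View pics/f_scene.png

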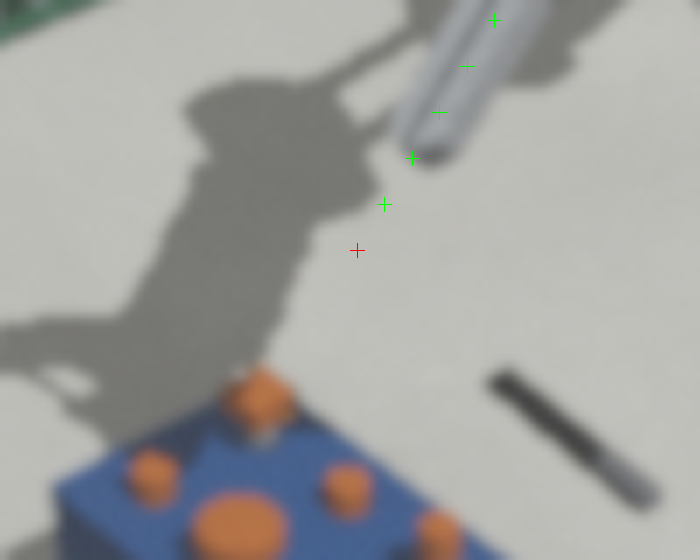

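View pics/f_top.png

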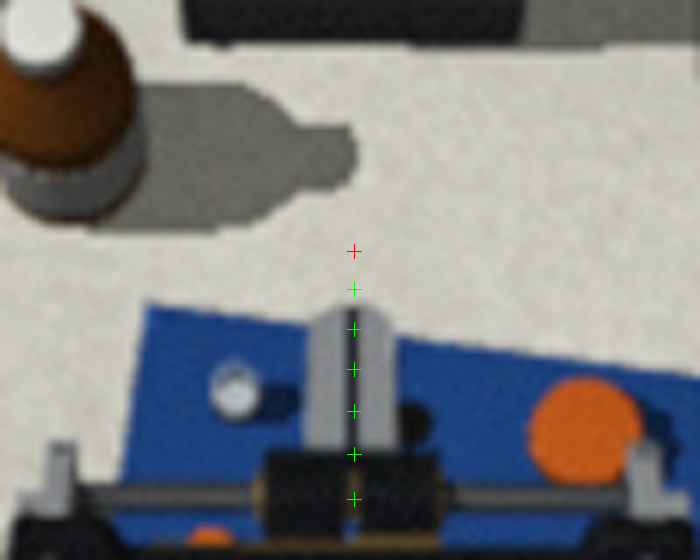

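```bash
python3 - <<'E'
from h import *
tip=np.array([.6192,0,.2839]); p=np.array([.6,0,.3]); M=np.array([[0,.643,.766],[1,0,0],[0,.766,-.643]])
for a in ([353,303],[353,309]):
  for b in ([425,150],[432,155],[430,145]):
    ut=np.array([246,133])+np.array(a)/7-.5+0.07; us=np.array([206,128])+np.array(b)/7-.5+.07
    X=cv2.triangulatePoints(P("top"),P("scene"),ut,us); X=(X[:3]/X[3]).ravel()
    print(X.round(4),"world err",(X-tip).round(4),"in tool frame",(M.T@(X-p)).round(4))
E
```

```text
[0.592  0.0031 0.3174] world err [-0.0272  0.0031  0.0335] in tool frame [ 0.0031  0.0082 -0.0173]
[0.5917 0.004  0.3159] world err [-0.0275  0.004   0.032 ] in tool frame [ 0.004   0.0068 -0.0166]
[0.591  0.0036 0.3196] world err [-0.0282  0.0036  0.0357] in tool frame [ 0.0036  0.0092 -0.0194]
[0.5907 0.0027 0.3165] world err [-0.0285  0.0027  0.0326] in tool frame [ 0.0027  0.0066 -0.0177]
[0.5904 0.0037 0.3149] world err [-0.0288  0.0037  0.031 ] in tool frame [ 0.0037  0.0053 -0.017 ]
[0.5898 0.0032 0.3186] world err [-0.0294  0.0032  0.0347] in tool frame [ 0.0032  0.0077 -0.0198]
```

The triangulation and the pressing view agree. The real fingertips are about 42 mm further back along the tool axis than stated, so the tip sits at tool z ≈ -0.017, and sideways the tool is right. That explains why the first press touched nothing. I'll press with the measured tip, slowly and guarded.

```bash
cat >> h.py <<'E'
N=-.017
def z(): return round(float(telemetry.current_ee_pos()[2]),4)
def press(xy,ztop,zhome,vel=0.012,guard=7):
    r.move_l([*xy,ztop+N+.012],vel=.1); r.hold(.15)
    print("t",round(telemetry.current_t(),2),"free",f(),"tcp z",z())
    g=r.move_l([*xy,zhome+N-.010],vel=vel,guard=guard)
    print("hit",g,f(),"tip z",round(z()-N,4)); r.hold(.2)
    print("held",f(),"tip z",round(z()-N,4),"home",zhome)
E
python3 - <<'E'
from h import *
r.move_to([.6077,-.0821,.14],Q)
press([.6077,-.0821],.099,.082)
print(telemetry.current_t())
c="scene";im=vision.snapshot(c)[150:260,190:330,::-1]
cv2.imwrite("pics/g.png",cv2.resize(im,None,fx=5,fy=5,interpolation=cv2.INTER_CUBIC))
E
```

```text
t 15.41 free [-0.1, 0.11, -0.46] tcp z 0.0949
hit True [-0.39, 0.91, 7.34] tip z 0.0823
held [-1.78, -0.52, 6.43] tip z 0.0825 home 0.082
17.8
```

View pics/g.png

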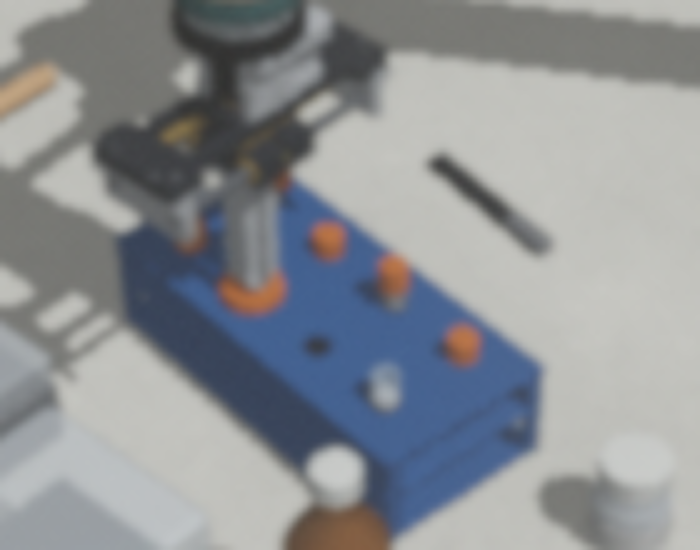

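The wide cap (crop (252,290)) is seated on the deck under a centred fingertip, holding 6.4 N, well above the sliding friction. Next the square cap, then the narrow one.

```bash
cat >> h.py <<'E'
def pic(n,c="scene",b=(190,150,330,260)):
    x0,y0,x1,y1=b; cv2.imwrite(f"pics/{n}.png",cv2.resize(vision.snapshot(c)[y0:y1,x0:x1,::-1],None,fx=5,fy=5,interpolation=cv2.INTER_CUBIC))
E
python3 - <<'E'
from h import *
up(.12)
r.move_l([.5404,-.1357,.12],vel=.15)
press([.5404,-.1357],.101,.084)
pic("h"); print(telemetry.current_t())
E
```

```text
t 18.46
t 19.73 free [-0.89, -0.03, 0.47] tcp z 0.0965
hit True [-0.28, 1.43, 8.15] tip z 0.0842
held [-0.35, 0.64, 5.52] tip z 0.0844 home 0.084
22.1667
```

View pics/h.png

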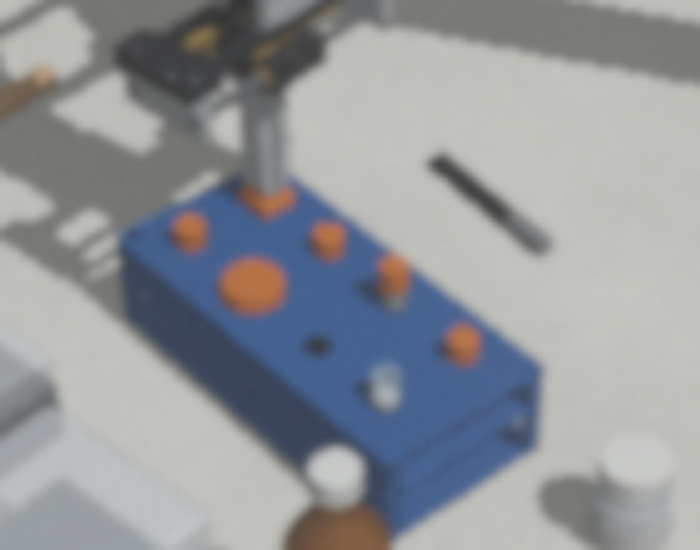

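The square cap (crop (268,197)) is seated flush under the finger, and the wide cap stayed home. Next is the narrow one at crop (393,278).

```bash
python3 - <<'E'
from h import *
up(.12)
r.move_l([.5563,-.0126,.12],vel=.15)
press([.5563,-.0126],.105,.088)
pic("i"); print(telemetry.current_t())
E
```

```text
t 22.76
t 24.23 free [-0.22, -0.33, 0.37] tcp z 0.1005
hit True [-2.11, 0.38, 7.43] tip z 0.0882
held [-1.08, 0.49, 6.44] tip z 0.0884 home 0.088
26.675
```

View pics/i.png

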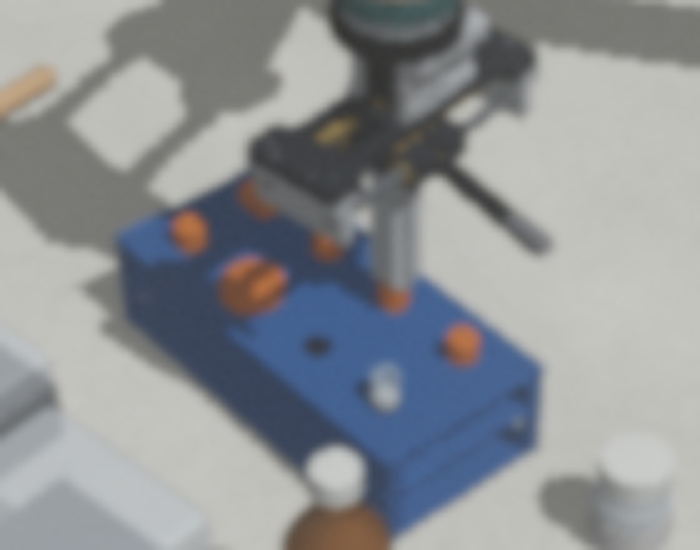

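The narrow cap is down on the deck at crop (394,300). Last is the logger key.

```bash
python3 - <<'E'
from h import *
up(.12)
r.move_l([.5278,.3000,.12],vel=.2)
press([.5278,.3000],.054,.047)
pic("j",b=(290,220,430,330)); print(telemetry.current_t())
E
```

```text
t 27.23
t 29.96 free [0.35, 0.21, 0.03] tcp z 0.0499
hit True [0.03, -0.45, 4.41] tip z 0.0479
held [-0.47, 0.08, 4.62] tip z 0.048 home 0.047
31.7
```

View pics/j.png

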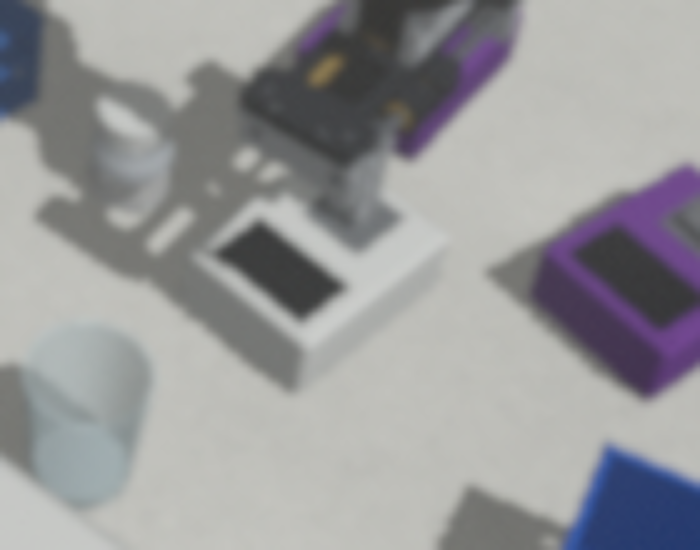

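The key is nearly flush, with 4.6 N held. A short, bounded extra push will make sure it's fully down.

```bash
python3 - <<'E'
from h import *
p=telemetry.current_ee_pos(); r.move_l([p[0],p[1],p[2]-.0012],vel=.01,guard=6); r.hold(.2); print(f(),z()-N)
up(.14); p=telemetry.current_ee_pos()
r.move_l([.3,.42,.2],vel=.25); r.hold(.3); print(telemetry.current_t(),f())
pic("k"); pic("l",b=(290,220,430,330))
for t in ["wide_tube_top","square_tube_top","narrow_tube_top","open_tube_top","key_top","jar","bottle","beaker"]:
    print(t,[(round(d["score"],2),np.round(d["at"],3).tolist()) for d in models.mark_of(t,"scene")][:3])
E
```

```text
[-1.7, -1.18, 7.79] 0.047700000000000006
t 33.22
34.725 [-1.23, -0.93, -0.11]
wide_tube_top [(0.54, [0.563, -0.011, 0.087]), (0.48, [0.605, -0.082, 0.084]), (0.2, [0.384, -0.077, -0.001])]
square_tube_top [(0.62, [0.541, -0.138, 0.083])]
narrow_tube_top [(0.48, [0.561, -0.014, 0.088])]
open_tube_top [(0.41, [0.625, 0.039, 0.094])]
key_top [(0.64, [0.346, 0.243, 0.054]), (0.62, [0.404, 0.453, 0.056]), (0.6, [0.529, 0.305, 0.051])]
jar [(0.64, [0.558, 0.173, 0.001])]
bottle [(0.86, [0.736, 0.107, -0.005])]
beaker [(0.97, [0.734, 0.275, 0.002]), (0.39, [0.527, 0.306, 0.052])]
```

View pics/k.png

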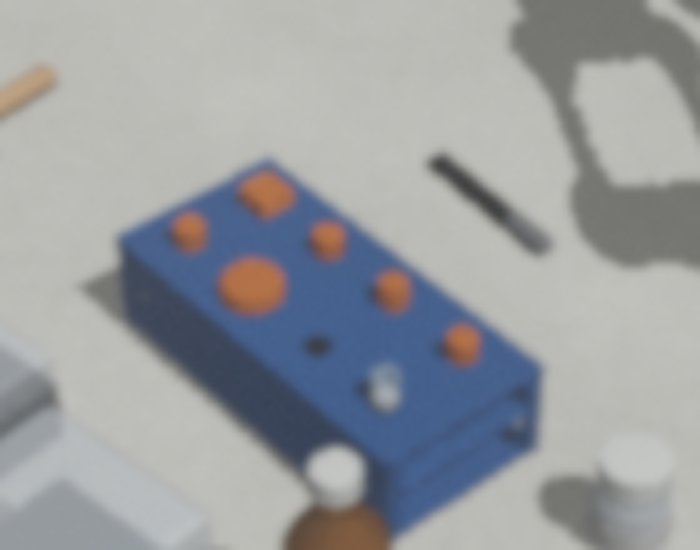

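View pics/l.png

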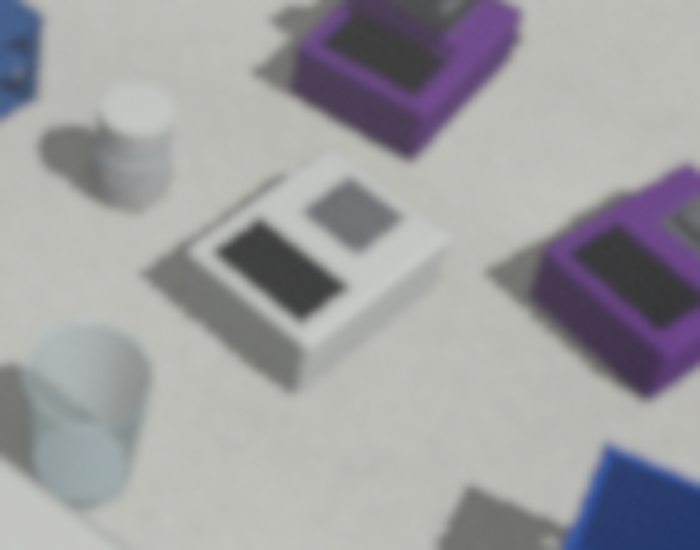

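All three caps sit on the deck (crop (267,193), (252,287), (393,291)) with no glass visible beneath them. The open tube at (385,388) is unchanged. The key at (353,214) is flush with the box.

```bash
python3 -c "
from h import *
r.sign_off(); print(telemetry.current_t())"
```

```text
the job is handed in; nothing more can be done
the job is handed in; nothing more can be done
```

I pressed the wide, square and narrow caps home in that order, then the key on the white logger, and handed the job in at about 35 s of the 58 s limit.

- **Failed first press:** my first try at the wide cap touched nothing, because the real fingertips sit about 42 mm further back along the tool than `r.nose_length` says. I measured this with both cameras (tip at tool z of about −17 mm, later contacts suggest about −19 mm) and used that figure for every press.
- **Forces:** the highest reading at any press was about 8 N, against the 25 N limit. The caps held 5.5–6.4 N against their stops. The key held only 4.6 N at first, so I pushed it a little further to 7.8 N, where it stopped firmly.
- **Final pictures:** all three caps sit on the rack deck and the key is flush with the box. The open tube looks unchanged (rim measured at 94 mm, expected 92 mm). The jar, bottle and beaker measure within about 5 mm of where they stood. The marker looks unmoved, but I did not measure the marker, spatula or tip box.
- **Disagreements:** the key measured 51 mm high after pressing, against the expected 47 mm. That is about the detector's 4 mm error, and the contact force and picture both show it down. The wide-cap detector also ranked the narrow cap first in the last check; its second result matched the wide cap at home height.

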